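# Close the orange-capped spares jar on the signal-cabinet bench

### The arm

A 7-joint arm with a two-finger parallel gripper is mounted at the origin on the work surface. World frame = base frame: x ahead of the robot, y to its left, z up, the work surface at z = 0. Lengths are in m, angles in rad, forces in N, time in s.
With the tool pointing down it reaches from about 0.4 to 0.925 m from the base axis. Payload 4.1 kg.
Tool frame: the origin (TCP) lies on the centre line of the jaws, within the pads' length; the fingertips stand 11 mm ahead of it and the grasp point (between the pads) lies 8 mm behind it; z points along the fingers, y is the line along which they close (so a half turn about z gives the same grasp; the last joint's range is limited). The gripper opens to 85 mm and grips with 20 to 120 N. Pads are 22 mm wide; open, the fingers measure 114 mm over their backs; the gripper's body (76 mm by 85 mm) begins 54 mm behind the grasp point. The pads swing forward as they close: fully open they stand 13 mm farther back than shut.
Start: joints at [1.244, 0.398, 0.045, 1.537, -0.019, 1.207, -0.051], TCP at [0.147, -0.633, 0.242] pointing down, gripper open.
Joint ranges: [-2.82, 2.82], [-0.49, 2.23], [-1.37, 1.46], [0, 2.46], [-1.36, 4.5], [0.23, 2], [-2.94, 2.94]. Speed limits (rad/s): [2.57, 2.57, 3.14, 3.14, 3.14, 3.14, 3.14].

### API

Orientations are given as a unit quaternion [w, x, y, z].
In Python, from plant import sense, capture, camera_model, job_done, cut_out gives the robot as it stands.
- The arm moves only by the tool play_rows, never from a script. Its argument "series" is text: rows parted by semicolons, each of 6 numbers parted by spaces: the shift along the world's x, y, z normalised to -1 to 1, where 1 is 0.25 m, then the turn, a rotation vector about the world's x, y, z normalised to -1 to 1, where 1 is 30 degrees. In form: x y z rx ry rz; .... A call has 1 to 12 rows; each row is the pose to reach, as a shift and turn from the pose commanded when the call began; what a row does not reach only later rows make up. A row lasts 1/12 s, in which the tool goes at most 41.7 mm and 7.16 degrees, less where a joint would pass 70% of its speed; a pose out of reach is approached as far as the arm can. A call with a number of a shift or a turn outside -1 to 1 is refused whole. A call with a gripper value outside its range is refused whole. "grip" is the gripper command: -1 is fully open, 1 is shut, values between are in proportion, set as the call begins (left out, the last holds). The fingers move at their own pace and stop on an object; "squeeze" is the grip in N (left out, the last holds). Time passes only in rows, so rows that repeat a pose let the fingers close. It gives the time, the measured TCP pose, the force, the opening and the grip force at its end, in the units of the state.
- sense(): the state, without advancing time (a new reading comes with each control period).
- capture(name): name is "side" or "top"; returns the picture (420x560x3 uint8, red, green, blue); there is no depth.
- camera_model(name): a dict with "fov_y" (degrees; the focal length in pixels is half the picture's height over the tangent of half this angle, whatever the lens; pixels are square), "cx", "cy" (the principal point, pixels), "D" ([k1, k2, p1, p2, k3] as OpenCV has them; the pictures are not rectified), "world_to_cam" (4x4, takes a point from world to camera coordinates). Camera axes: x right, y down, z forward; pixel columns grow to the right and rows downward; lengths in m; the calibration is good to about 2 mm. A picture is of the moment at which its call begins. camera_model takes no time and is no camera call.
- job_done(): hands the job in; it is judged then, once.
Trained networks look in the newest picture that a camera, given by its name, has taken for a name from the list of things; names that differ only in an ending like _2 or _b are one class to them, and where a whole thing is asked for, a point or a joint stands for the part that bears it (a point fixed in the world has none). Each returns a list of dicts, best first, with "p" (0 to 1); they miss things now and then, are a little off and sometimes report something else, mostly with a low value. They report only what shows in the picture. A call takes as long as a camera call. They do not tell look-alikes from the thing itself.
- cut_out(camera, target): "mask" (420x560 bool, what is visible of it) and "bbox" ([left, top, right, bottom] in pixels, round what is visible of it).
The state is a dict: "time": time; "q": joint angles; "qvel": joint speeds; "tau": joint torques, N m; "position": TCP position; "ee_rot": TCP orientation; "contact_force": force on the tool from outside, world axes, zero at the start; "moment": the same for the moment, N m; "finger_gap": finger opening in m; "grip_force": force on a finger pad.
Only numpy, scipy, OpenCV 4.12 (cv2) and the standard library are available. Lean on these libraries where they do the work, as an engineer would, in place of code of your own. Each camera call takes 0.05 s, during which the arm holds its last target. There are 200 camera calls.

### The job

Three jars of spare parts are fixed to the bench beside the traffic-signal cabinet. Screw the orange cap clockwise (seen from above) fully home, until its white pointer meets the white mark on the jar's black collar and it stops. Leave the blue and the green caps turned as they are.

Things in the scene. Friction and masses are not known exactly. Their poses are not given: they have to be found in the camera images.
- orange_grip (a point): Grip point of the orange cap: on its vertical turning axis, 135 mm above the bench. The cap is a disc 82 mm wide (top face 111 mm up) with an upright grip bar across it, 58 mm long, 16 wide, 32 high; the point is in the bar, 24 mm above the disc, 8 mm below the bar's top. x runs along the bar (white pointer at its -x end), y across its width, z up; turns with the cap. Jar fixed to the bench.
- cap_orange (a joint): Turn of the orange cap about its vertical axis, rad: 0 = fully home (hard stop, pointer at the white mark on the rim of the jar's black collar), growing counter-clockwise seen from above as it loosens, stop at 1.5. Starts 0.7 to 1.2 open, turns in place without rising, stays where it is left, resists with about 0.12 N m of friction.
- blue_pointer (a point): White pointer on the top face of the blue cap of a second jar of the same size and shape, 35 mm from that cap's turning axis (which lies along this point's +x), 112 mm above the bench. To be left as it is.
- green_pointer (a point): White pointer on the top face of the green cap of a third jar of the same size and shape, 35 mm from that cap's turning axis (which lies along this point's +x), 112 mm above the bench. To be left as it is.
Mind the look-alikes: they are no part of the job. What is shaped like the part that bears orange_grip but pink or yellow is not meant.

How it is judged:
By the outcome, as a careful person would: the job done as asked, in the order asked, and still so for the second after the job is handed in, with the robot touching nothing.
It also fails if it takes over 29 s, if anything falls off the work surface, if the arm or the gripper's body presses on something with over 40 N, if the wrist force passes 120 N, or if a joint passes its speed limit or range.

## Working session

There is one attempt and no reset: what is moved stays moved. The work goes in short steps, Python scripts to look and compute and a tool call to move; the robot and the scene stay as the last step left them, time stands still between calls to the robot, and variables do not carry over. Pictures are saved under pics/ and viewed, at most 10 in all, crops included, and the job is handed in when it is done.

Besides the shell and the picture viewer there is one more tool, called as name(argument=value, ...) on one line, values as JSON. play_rows: Moves the arm, as the interface text tells. Its arguments: {"type":"object","properties":{"series":{"type":"string"},"grip":{"type":"number"},"squeeze":{"type":"number"}},"required":["series"]}

```bash
mkdir -p pics; python3 - <<'E'
from plant import *
import cv2
for n in("side","top"):
    im=capture(n); cv2.imwrite(f"pics/{n}0.png",im[:,:,::-1])
    m=camera_model(n); print(n,m)
    for t in("orange_grip","blue_pointer"):
        print(t,[(round(d["p"],2),d["bbox"]) for d in cut_out(n,t)])
print(sense())
E
```

```text
side {'fov_y': 49.24847820817291, 'cx': 279.4854449899431, 'cy': 208.65136265291645, 'D': array([-0.02168263,  0.        ,  0.        ,  0.        ,  0.        ]), 'world_to_cam': array([[ 0.99459561, -0.10190343,  0.0198811 , -0.44671175],
       [-0.04812654, -0.62217266, -0.7813994 ,  0.10542781],
       [ 0.09199675,  0.77621961, -0.62371445,  0.82860879],
       [ 0.        ,  0.        ,  0.        ,  1.        ]])}
orange_grip [(0.94, [167.5, 293.9, 230.3, 357.8]), (0.91, [312.2, 179.8, 358.5, 228.3]), (0.86, [206.8, 186.5, 256.6, 224.9])]
blue_pointer [(0.83, [304.7, 272.7, 364.7, 330.8]), (0.22, [312.3, 178.0, 360.6, 225.4])]
top {'fov_y': 54.993905777295815, 'cx': 279.58267584141606, 'cy': 205.83678122889293, 'D': array([-0.0788504,  0.       ,  0.       ,  0.       ,  0.       ]), 'world_to_cam': array([[-0.00635862, -0.99993805, -0.00913626,  0.00471537],
       [-0.99211683,  0.00745185, -0.12509463,  0.46607874],
       [ 0.12515496,  0.00826881, -0.99210275,  0.87608488],
       [ 0.        ,  0.        ,  0.        ,  1.        ]])}
orange_grip [(0.86, [256.5, 144.1, 297.1, 188.1]), (0.84, [377.6, 251.1, 419.8, 297.2]), (0.78, [249.9, 232.9, 290.8, 275.7])]
blue_pointer [(0.65, [362.7, 163.0, 403.9, 204.5])]
{'time': 0.3, 'q': array([ 1.24404548,  0.39870738,  0.04505114,  1.53701092, -0.0186952 ,
        1.20688668, -0.05067447]), 'qvel': array([ 0.00011429, -0.00128095, -0.00075267, -0.00177771,  0.00097197,
        0.00048273,  0.00173569]), 'tau': array([-2.11584884e-03, -4.74472404e+01,  1.36028308e+00, -2.54016799e+01,
        1.13674821e-02,  5.54346989e-03,  1.27340118e-05]), 'position': array([ 0.14676527, -0.63303792,  0.24196384]), 'ee_rot': array([-2.89971873e-04,  9.93515277e-01,  1.13698320e-01, -5.74136141e-05]), 'contact_force': array([-0.5052001 ,  0.0491853 , -0.15320836]), 'moment': array([-0.02239589, -0.03162679, -0.00953641]), 'grip_force': 0.0, 'finger_gap': 0.08527270228747538}
```

View pics/top0.png

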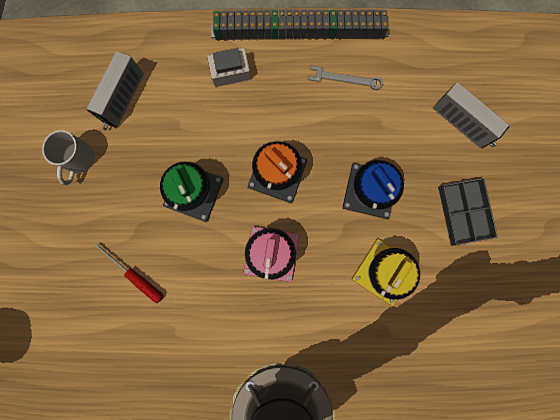

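View pics/side0.png

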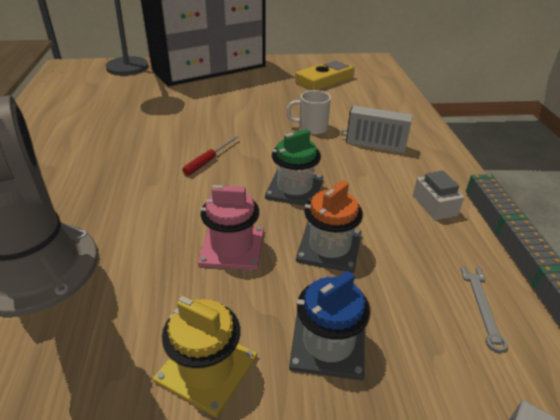

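The top view shows the orange cap at about (277,165), its bar running from the upper left to the lower right, and a white mark on the collar near (268,188). The side view shows it at (334,205). Next I'll enlarge it, rectified onto the cap plane.

```bash
cat > h.py <<'E'
import numpy as np, cv2
from plant import *
def cam(n):
    m=camera_model(n); f=210/np.tan(np.radians(m["fov_y"]/2)); W=m["world_to_cam"]
    return np.array([[f,0,m["cx"]],[0,f,m["cy"]],[0,0,1]]),m["D"],W
def proj(n,P):
    K,D,W=cam(n); return cv2.projectPoints(np.float64(P).reshape(-1,1,3),cv2.Rodrigues(W[:3,:3])[0],W[:3,3],K,D)[0][:,0]
def back(n,uv,z):
    K,D,W=cam(n); u=cv2.undistortPoints(np.float64(uv).reshape(-1,1,2),K,D)[:,0]
    d=np.c_[u,np.ones(len(u))]@W[:3,:3]; c=-W[:3,:3].T@W[:3,3]
    return c+d*((z-c[2])/d[:,2])[:,None]
def rect(n,im,c,z,half=.06,S=500):  # right=-y, up=+x
    r=(np.arange(S)+.5)/S*2*half-half
    X,Y=np.meshgrid(-r,-r) # X:col->-y offset ; Y:row -> x offset
    P=np.stack([c[0]+Y,c[1]+X,np.full_like(X,z)],-1)
    uv=proj(n,P).reshape(S,S,2).astype(np.float32)
    return cv2.remap(im,uv[...,0],uv[...,1],cv2.INTER_CUBIC)
E
python3 - <<'E'
from h import *
out=[]
c0=None
for n in("top","side"):
    im=capture(n); b,g,r=[im[:,:,i].astype(int) for i in(2,1,0)]
    hsv=cv2.cvtColor(im,cv2.COLOR_RGB2HSV)
    d=[x for x in cut_out(n,"orange_grip")]
    for x in d:
        if np.median(hsv[x["mask"]][:,0])<14 and np.median(hsv[x["mask"]][:,1])>180: break
    l,t,R,B=x["bbox"]; print(n,x["bbox"],back(n,[[(l+R)/2,(t+B)/2]],.118))
    if c0 is None: c0=back(n,[[(l+R)/2,(t+B)/2]],.118)[0]
    out.append(rect(n,im,c0,.111))
    if n=="top": out.append(rect(n,im,c0,.143))
o=np.hstack([cv2.resize(x,(400,400)) for x in (out[0],out[2])])
cv2.line(o,(200,190),(200,210),(0,255,255),1);cv2.line(o,(600,190),(600,210),(0,255,255),1)
cv2.line(o,(190,200),(210,200),(0,255,255),1);cv2.line(o,(590,200),(610,200),(0,255,255),1)
cv2.imwrite("pics/r1.png",o[:,:,::-1])
E
```

```text
top [256.0, 144.1, 296.2, 188.4] [[0.53673653 0.00736257 0.118     ]]
side [312.7, 179.6, 361.4, 228.2] [[ 0.54699741 -0.0077313   0.118     ]]
```

View pics/r1.png

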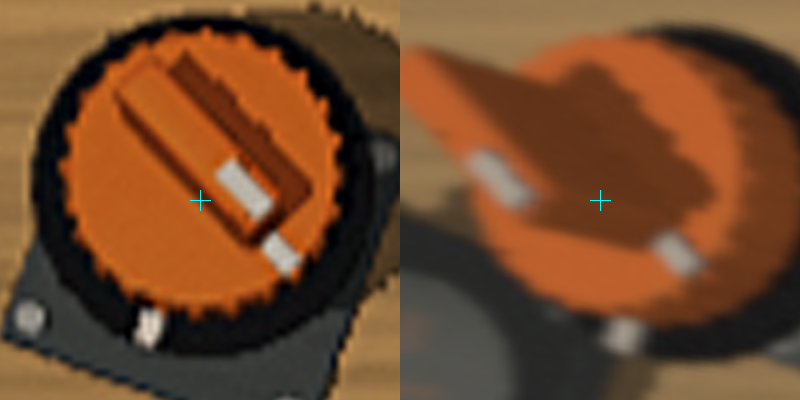

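In the rectified top view (0.3 mm/px) the cap centre is at (201,171), the pointer at (281,255) and the collar mark at (150,328). That puts the axis near (0.545, 0.0065), with the pointer at about 222° and the mark at about 160°, so the cap is about 62° open. The tool's y has to turn about +29° to grip the bar.

play_rows(series="0.52 0.84 0 0 0 0.33;0.52 0.84 0 0 0 0.33;0.52 0.84 0 0 0 0.33;0.52 0.84 0 0 0 0.33;0.52 0.84 0 0 0 0.33;0.52 0.84 0 0 0 0.33;0.52 0.84 0 0 0 0.33;0.52 0.84 0 0 0 0.33;0.52 0.84 0 0 0 0.33", grip=-0.2)

```text
time: 1.25
position: [0.2765, -0.4238, 0.2427]
ee_rot: [0.001, 0.98, 0.199, -0.0]
contact_force: [0.6, 0.4, -0.3]
finger_gap: 0.0514
grip_force: 0.0
```

play_rows(series="0.52 0.84 0 0 0 0.33;0.52 0.84 0 0 0 0.33;0.52 0.84 0 0 0 0.33;0.52 0.84 0 0 0 0.33;0.52 0.84 0 0 0 0.33;0.52 0.84 0 0 0 0.33;0.52 0.84 0 0 0 0.33;0.52 0.84 0 0 0 0.33;0.52 0.84 0 0 0 0.33")

```text
time: 2.0
position: [0.4063, -0.2151, 0.2422]
ee_rot: [0.0, 0.96, 0.282, -0.0]
contact_force: [-0.8, -0.7, -0.4]
finger_gap: 0.0515
grip_force: 0.0
```

play_rows(series="0.55 0.88 0 0 0 0.3;0.55 0.88 0 0 0 0.3;0.55 0.88 0 0 0 0.3;0.55 0.88 0 0 0 0.3;0.55 0.88 0 0 0 0.3;0.55 0.88 0 0 0 0.3;0.55 0.88 0 0 0 0.3;0.55 0.88 0 0 0 0.3;0.55 0.88 0 0 0 0.3;0.55 0.88 0 0 0 0.3")

```text
time: 2.83
position: [0.5438, 0.0033, 0.2418]
ee_rot: [0.001, 0.935, 0.355, -0.001]
contact_force: [1.1, 0.3, -0.2]
finger_gap: 0.0514
grip_force: 0.0
```

play_rows(series="0.005 0.013 -0.16 0 0 0;0.005 0.013 -0.32 0 0 0;0.005 0.013 -0.32 0 0 0;0.005 0.013 -0.32 0 0 0")

```text
time: 3.17
position: [0.5436, 0.0074, 0.161]
ee_rot: [-0.0, 0.935, 0.356, -0.003]
contact_force: [0.3, 0.3, -0.2]
finger_gap: 0.0513
grip_force: 0.0
```

```bash
python3 - <<'E'
from h import *
im=capture("side"); s=sense(); print(s["position"],s["ee_rot"])
p=s["position"]; o=im.copy()
a=np.radians(42); d=np.array([np.cos(a),np.sin(a),0])
for q in proj("side",[[p[0],p[1],.143]+k*d for k in(-.029,0,.029)]): cv2.circle(o,tuple(np.int32(np.round(q))),1,(0,255,255),-1)
cv2.imwrite("pics/s2.png",cv2.resize(o[120:280,230:430],(800,640))[:600,:,::-1])
E
```

```text
[0.5456232  0.00816998 0.16314825] [ 3.50605540e-04  9.34532747e-01  3.55876951e-01 -1.31625728e-04]
```

View pics/s2.png

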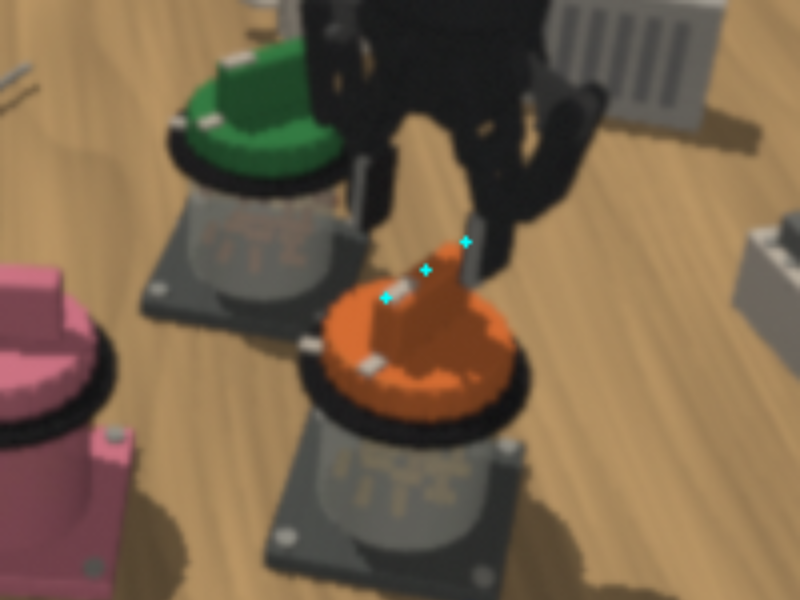

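The view shows the open jaws straddling the orange bar above it. My predicted bar-centre marks, around (426,270), sit about 2 to 3 mm beyond the actual bar, so I'll shift y slightly down, descend and grip.

play_rows(series="0 -0.007 -0.07 0 0 0;0 -0.007 -0.14 0 0 0;0 -0.007 -0.14 0 0 0;0 -0.007 -0.14 0 0 0")

```text
time: 3.55
position: [0.5466, 0.0077, 0.1292]
ee_rot: [0.001, 0.934, 0.357, 0.001]
contact_force: [0.2, 1.1, 0.6]
finger_gap: 0.0514
grip_force: 0.0
```

play_rows(series="0 0 0 0 0 0;0 0 0 0 0 0;0 0 0 0 0 0;0 0 0 0 0 0;0 0 0 0 0 0;0 0 0 0 0 0", grip=1, squeeze=40)

```text
time: 4.05
position: [0.5469, 0.0081, 0.1291]
ee_rot: [0.001, 0.934, 0.357, 0.001]
contact_force: [-0.2, -1.0, 6.8]
finger_gap: 0.0151
grip_force: 42.9
```

play_rows(series="0 0 0 0 0 -0.15;0 0 0 0 0 -0.3;0 0 0 0 0 -0.45;0 0 0 0 0 -0.6;0 0 0 0 0 -0.75;0 0 0 0 0 -0.9;0 0 0 0 0 -1;0 0 0 0 0 -1;0 0 0 0 0 -1")

```text
time: 4.8
position: [0.5473, 0.0072, 0.1291]
ee_rot: [0.001, 0.995, 0.103, 0.002]
contact_force: [0.2, -1.8, 6.2]
finger_gap: 0.0157
grip_force: 42.7
```

```bash
python3 - <<'E'
from h import *
im=capture("side"); s=sense(); print(s["position"],s["ee_rot"],s["contact_force"],s["moment"])
cv2.imwrite("pics/s3.png",cv2.resize(im[120:280,230:430],(800,640))[:600,:,::-1])
E
```

```text
[0.54733415 0.00721063 0.1290833 ] [9.47838889e-04 9.94714076e-01 1.02662677e-01 1.83960674e-03] [ 1.2256873  -2.0647521   4.95623076] [-0.42292773 -0.12086094 -0.11621269]
```

View pics/s3.png

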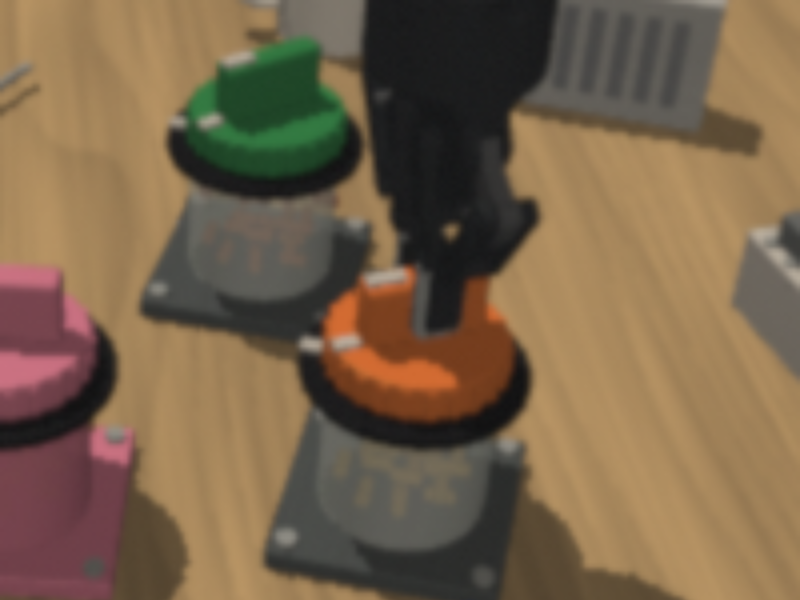

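The cap turns with the jaws. The pointer is now at (346,343) and the mark at (311,344), with about 30° still to go, so I'll continue and watch for the stop.

play_rows(series="0 0 0 0 0 -0.15;0 0 0 0 0 -0.3;0 0 0 0 0 -0.45;0 0 0 0 0 -0.6;0 0 0 0 0 -0.75;0 0 0 0 0 -0.85;0 0 0 0 0 -0.85")

```text
time: 5.43
position: [0.5473, 0.0064, 0.1291]
ee_rot: [0.001, 0.993, -0.12, 0.002]
contact_force: [0.7, -2.8, 4.2]
finger_gap: 0.0148
grip_force: 42.7
```

```bash
python3 - <<'E'
from h import *
s=sense(); print(s["position"],s["ee_rot"],s["contact_force"],s["moment"])
im=capture("side")
cv2.imwrite("pics/s4.png",cv2.resize(im[160:240,280:380],(750,600),interpolation=cv2.INTER_CUBIC)[:,:,::-1])
E
```

```text
[0.54729621 0.00643828 0.12906893] [ 0.00110014  0.99275028 -0.12017332  0.00200873] [ 0.70413347 -2.7892369   4.19680428] [-0.76892822 -0.05457206 -0.13243357]
```

View pics/s4.png

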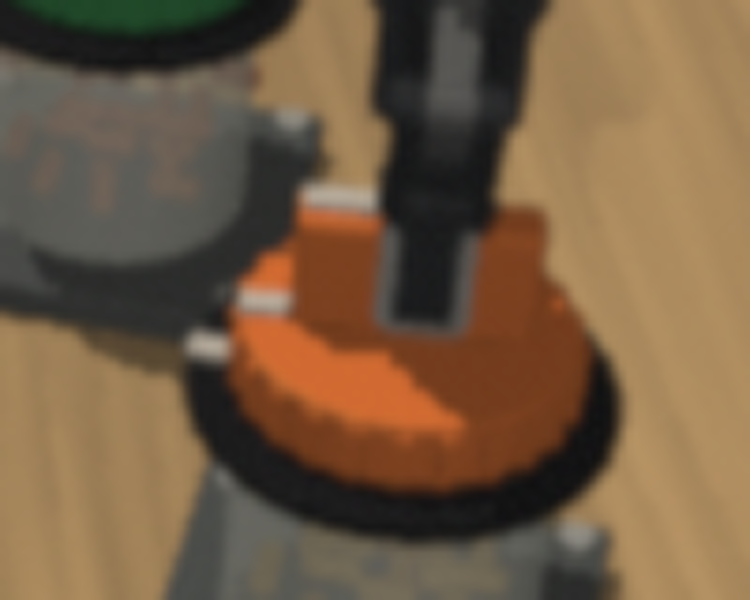

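The pointer at (265,300) has nearly reached the mark at (208,346). The moment is still only friction (0.13 N m), so I'll go on in small steps.

play_rows(series="0 0 0 0 0 -0.1;0 0 0 0 0 -0.2;0 0 0 0 0 -0.2;0 0 0 0 0 -0.2")

```text
time: 5.82
position: [0.5472, 0.0063, 0.1291]
ee_rot: [0.001, 0.985, -0.171, 0.002]
contact_force: [0.7, -3.7, 6.0]
finger_gap: 0.0157
grip_force: 42.7
```

```bash
python3 -c "
from plant import *
s=sense();print(s['ee_rot'],s['contact_force'],s['moment'])"
```

```text
[ 9.82690889e-04  9.85191558e-01 -1.71443040e-01  1.97812958e-03] [ 0.67917893 -3.74432559  6.00332881] [-0.83778278 -0.09623666 -0.13356218]
```

play_rows(series="0 0 0 0 0 -0.05;0 0 0 0 0 -0.1;0 0 0 0 0 -0.1;0 0 0 0 0 -0.1")

```text
time: 6.15
position: [0.5472, 0.0063, 0.1291]
ee_rot: [0.002, 0.981, -0.195, 0.002]
contact_force: [0.8, -4.5, 7.4]
finger_gap: 0.0152
grip_force: 48.7
```

```bash
python3 -c "
from plant import *
s=sense();print(s['ee_rot'],s['contact_force'],s['moment'])"
```

```text
[ 0.0015418   0.98082509 -0.19487189  0.00216994] [ 0.75541747 -4.46219111  7.43694162] [-0.88314985 -0.08275258  0.92318526]
```

The moment jumped by about 1 N m and the grip force rose, so the cap is on its stop at about 64° of turn. A slight extra push to seat it, then release and withdraw straight up.

play_rows(series="0 0 0 0 0 -0.04;0 0 0 0 0 -0.04;0 0 0 0 0 -0.04")

```text
time: 6.4
position: [0.5472, 0.0062, 0.1291]
ee_rot: [0.002, 0.979, -0.204, 0.002]
contact_force: [0.1, -4.5, 7.3]
finger_gap: 0.0152
grip_force: 55.7
```

play_rows(series="0 0 0 0 0 0;0 0 0 0 0 0;0 0 0 0 0 0;0 0 0 0 0 0;0 0 0 0 0 0", grip=-0.2)

```text
time: 6.82
position: [0.5453, 0.0086, 0.1271]
ee_rot: [-0.0, 0.978, -0.207, -0.0]
contact_force: [-0.1, 0.5, -0.3]
finger_gap: 0.0514
grip_force: 0.0
```

play_rows(series="0 0 0.1 0 0 0;0 0 0.2 0 0 0;0 0 0.35 0 0 0;0 0 0.5 0 0 0;0 0 0.5 0 0 0;0 0 0.5 0 0 0")

```text
time: 7.32
position: [0.5471, 0.0087, 0.2549]
ee_rot: [-0.001, 0.978, -0.207, 0.003]
contact_force: [-0.3, -0.1, -0.6]
finger_gap: 0.0513
grip_force: 0.0
```

```bash
python3 - <<'E'
from h import *
im=capture("side")
cv2.imwrite("pics/s5.png",cv2.resize(im[160:240,280:380],(750,600),interpolation=cv2.INTER_CUBIC)[:,:,::-1])
print(sense()["contact_force"])
E
```

```text
[-1.09790764  0.1235373  -0.29264567]
```

View pics/s5.png

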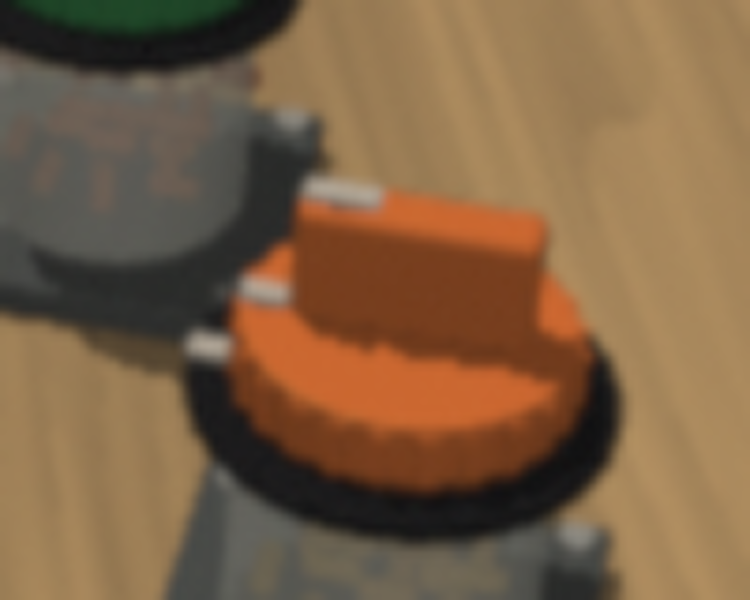

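The jaws are clear. The pointer is at (265,290) and the mark at (208,347) in the crop. A quick numeric check of the alignment:

```bash
python3 - <<'E'
from h import *
c=np.array([.5455,.0062])
a=lambda uv,z:np.degrees(np.arctan2(*(back("side",[uv],z)[0][:2]-c)[::-1]))%360
print("ptr",a((315.3,198.7),.112),[(z,a((307.7,206.3),z),np.hypot(*(back("side",[(307.7,206.3)],z)[0][:2]-c))) for z in(.09,.095,.1,.105)])
E
```

```text
ptr 160.40794101797366 [(0.09, np.float64(157.29333493328159), np.float64(0.04745704962450357)), (0.095, np.float64(164.99317257513965), np.float64(0.04660934278572146)), (0.1, np.float64(172.83125252537045), np.float64(0.04662512754394819)), (0.105, np.float64(180.52088848111362), np.float64(0.04750354312870002))]
```

The pointer is at 160.4° and the mark at about 160° from the top view, and the stop was felt as a torque jump, so they agree.

```bash
python3 -c "
from plant import *
print(job_done())"
```

```text
the job is handed in; nothing more can be done
None
```

The orange cap is screwed clockwise onto its hard stop (I felt the torque jump), its pointer in line with the white mark to within my camera reading; I didn't touch the blue or green caps, and I handed the job in at about 7.4 s with the gripper clear.

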